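Lay out the dogs' bone chews by size

TASK

Put the three bone-shaped chews out for the dogs, one in each turquoise dish, matched by size: the largest bone in the largest dish, the middle one in the middle dish and the smallest in the smallest. Set each down gently, without dropping it, so that it lies flat on the dish's floor about the middle, not leaning on the rim; leave the dishes and all the other gear on the counter where they are.

Things in the scene. Friction and masses are not known exactly. Their poses are not given: they have to be found in the camera images.
- bone_large_mid (a point): The largest of three tan bone-shaped dog chews: flat bone outline, 110 mm long, 22 mm thick, lying flat on the counter, loose. Straight waist 24 mm wide and 54 mm long between the knuckles, ends 54 mm wide over two round knuckles each. Point: its centre, half-way up (11 mm above its underside). x along its length, y across the waist, z up.
- bone_medium_mid (a point): The middle-sized of three tan bone-shaped dog chews: flat bone outline, 86 mm long, 22 mm thick, lying flat on the counter, loose. Straight waist 20 mm wide and 40 mm long between the knuckles, ends 45 mm wide over two round knuckles each. Point: its centre, half-way up (11 mm above its underside). x along its length, y across the waist, z up.
- bone_small_mid (a point): The smallest of three tan bone-shaped dog chews: flat bone outline, 64 mm long, 22 mm thick, lying flat on the counter, loose. Straight waist 16 mm wide and 28 mm long between the knuckles, ends 36 mm wide over two round knuckles each. Point: its centre, half-way up (11 mm above its underside). x along its length, y across the waist, z up.
- dish_large: The largest of three shallow round turquoise stoneware dishes: 160 mm across the rim, 15 mm high; flat floor 5 mm above the counter and 144 mm across (the bone of this size reaches 57 mm from its centre at most, so it lies flat at any yaw if near the middle). Loose but heavy. Origin: centre of its underside, z up.
- dish_medium: The middle-sized of three shallow round turquoise stoneware dishes: 136 mm across the rim, 15 mm high; flat floor 5 mm above the counter and 120 mm across (the bone of this size reaches 44 mm from its centre at most, so it lies flat at any yaw if near the middle). Loose but heavy. Origin: centre of its underside, z up.
- dish_small: The smallest of three shallow round turquoise stoneware dishes: 114 mm across the rim, 15 mm high; flat floor 5 mm above the counter and 98 mm across (the bone of this size reaches 34 mm from its centre at most, so it lies flat at any yaw if near the middle). Loose but heavy. Origin: centre of its underside, z up.
- ring_chew_mid (a point): Black rubber ring chew lying flat, 68 mm outside, 36 mm hole, 18 mm thick; not a bone, a bystander. Point: its centre, half-way up.
- tag_clip: Steel swivel tag clip lying flat, 94 mm long along x, 32 mm wide, up to 12 mm thick; bystander. Origin: on the counter at its middle.
- slicker_brush: Rubber slicker brush lying flat with bristles up, 175 mm long along x (from -88 to +88 mm), head 55 mm wide to +x, 23 mm high; bystander. Origin: on the counter at its middle.
- tin_canister: Closed round tin canister with a small knob, 90 mm across, 102 mm high; bystander. Origin: centre of its underside.
Mind the look-alikes: they are no part of the job. Leave any green look-alike of the part that bears bone_small_mid alone. What is shaped like the part that bears bone_large_mid but blue is not meant.

How it is judged:
By the outcome, as a careful person would: the job done as asked, in the order asked, and still so for the second after the job is handed in, with the robot touching nothing.
It also fails if it takes over 90 s, if anything falls off the work surface, if the arm or the gripper's body presses on something with over 40 N, if the wrist force passes 120 N, or if a joint passes its speed limit or range.

ROBOT

A 6-joint arm with a two-finger parallel gripper is mounted at the origin on the work surface. World frame = base frame: x ahead of the robot, y to its left, z up, the work surface at z = 0. Lengths are in mm, angles in rad, forces in N, time in s.
With the tool pointing down it reaches from about 350 to 950 mm from the base axis. Payload 17.4 kg.
Tool frame: the origin (TCP) lies at the very end of the fingers, on their centre line; the grasp point (between the pads) lies 19 mm behind it; y points along the fingers, z is the direction in which the jaws open and shut, and the axes are right-handed (so a half turn about y gives the same grasp; the last joint's range is limited). The gripper opens to 93 mm and grips with 3 to 60 N. Pads are 15 mm wide; open, the fingers measure 128 mm over their backs; the gripper's body (75 mm by 188 mm) begins 65 mm behind the grasp point.
Start: joints at [1.217, 0.116, 1.442, -0, 1.584, -0.038], TCP at [209.647, 641.623, 218.646] pointing down, gripper open.
Joint ranges: [-2.83, 2.83], [-0.83, 2.19], [0.07, 2.5], [-1.14, 4.28], [0.01, 3], [-2.97, 2.97]. Speed limits (rad/s): [1.89, 1.89, 2.22, 3.14, 3.14, 3.14].

INTERFACE

Orientations are given as a unit quaternion [w, x, y, z].
In Python, from station import r, viewer gives the robot as it stands.
- The arm moves only by the shell command python3 -m pendant 'ROWS' [FORCE]. ROWS is JSON, a list of rows, each a list of 3 entries, a list of its own where there are three numbers: the shift along the world's x, y, z in units of 3 cm (1.0 is 3 cm), then the turn, a rotation vector about the world's x, y, z in units of 4 degrees (1.0 is 4 degrees), then the opening, from 0 (shut) to 1 (fully open). A call has 1 to 10 rows; each row shifts and turns the commanded pose from where the row before left it; what a row does not reach is not made up. A row lasts 1/12 s, in which the tool goes at most 41.7 mm and 7.16 degrees, less where a joint would pass 70% of its speed; a pose out of reach is approached as far as the arm can. A call with a number of a shift or a turn outside -1 to 1 is refused whole. A call with a gripper value outside its range is refused whole. The fingers move at their own pace and stop on an object; FORCE is the grip in N (left out, the last holds). Time passes only in rows, so rows that do not move let the fingers close. It gives the time, the measured TCP pose, the force and the opening at its end, in the units of the state.
- r.observe(): the state, without advancing time (a new reading comes with each control period).
- viewer.get_image(name): name is "scene" or "top"; returns the picture (420x560x3 uint8, blue, green, red); there is no depth.
- viewer.camera_model(name): a dict with "fovy" (degrees; the focal length in pixels is half the picture's height over the tangent of half this angle, whatever the lens; pixels are square), "cx", "cy" (the principal point, pixels), "T" (4x4, takes a point from camera to world coordinates). Camera axes: x right, y up, looking along -z (the intrinsics and any distortion apply to the point x, -y, -z); pixel columns grow to the right and rows downward; lengths in mm; the calibration is good to about 2 mm. A picture is of the moment at which its call begins. camera_model takes no time and is no camera call.
- r.hand_in(): hands the job in, once; it reports no verdict.
The state is a dict: "time": time; "qpos": joint angles; "joint_velocities": joint speeds; "joint_torque": joint torques, N m; "position": TCP position; "tcp_rot": TCP orientation; "force": force on the tool from outside, world axes, zero at the start; "moment": the same for the moment, N m; "finger_gap": opening from 0.0 (shut) to 1.0 (fully open).
Only numpy, scipy, OpenCV 4.12 (cv2) and the standard library are available. Lean on these libraries where they do the work, as an engineer would, in place of code of your own. Each camera call takes 0.05 s, during which the arm holds its last target. There are 200 camera calls.

## Working session

There is one attempt and no reset: what is moved stays moved. The work goes in short steps, Python scripts to look and compute and a shell command to move; the robot and the scene stay as the last step left them, time stands still between calls to the robot, and variables do not carry over. Pictures are saved under pics/ and viewed, about 12 in all and at most 16, crops included, and the job is handed in when it is done.

```bash
ls; mkdir -p pics
python3 - <<'E'
from station import r, viewer
import cv2
for n in("scene","top"):
    cv2.imwrite(f"pics/{n}0.png",viewer.get_image(n)); m=viewer.camera_model(n); print(n,m)
s=r.observe(); print(s["time"],s["position"],s["tcp_rot"],s["finger_gap"])
E
```

```text
pics
scene {'fovy': 51.2730922881698, 'cx': 277.87533755989864, 'cy': 209.33338230036247, 'T': array([[ 6.72461325e-01, -6.32613801e-01,  3.84181657e-01,
         8.48362729e+02],
       [ 7.40036432e-01,  5.66346283e-01, -3.62764341e-01,
        -3.75629999e+02],
       [ 1.19098756e-02,  5.28253412e-01,  8.49003232e-01,
         9.65787556e+02],
       [ 0.00000000e+00,  0.00000000e+00,  0.00000000e+00,
         1.00000000e+00]])}
top {'fovy': 51.97217206850124, 'cx': 285.08845099272486, 'cy': 208.75859621620478, 'T': array([[ 5.11455500e-03,  9.86758020e-01, -1.62118635e-01,
         2.67106182e+02],
       [-9.99982187e-01,  4.54803303e-03, -3.86541517e-03,
         5.01388630e+00],
       [-3.07690851e-03,  1.62135517e-01,  9.86763704e-01,
         1.14719356e+03],
       [ 0.00000000e+00,  0.00000000e+00,  0.00000000e+00,
         1.00000000e+00]])}
0.1 [209.60977969 641.4405913  217.98163873] [-0.69793832  0.69868007 -0.11124881  0.11113943] 0.9992097530294767
```

View pics/scene0.png

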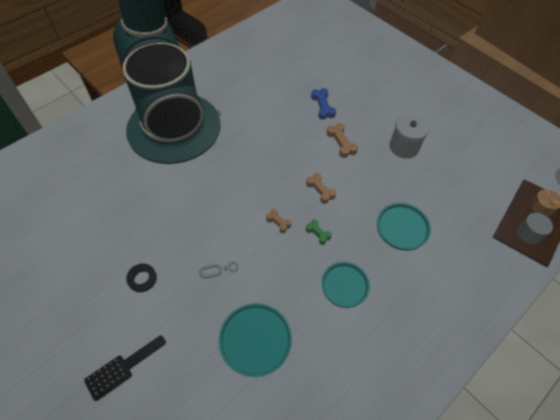

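View pics/top0.png

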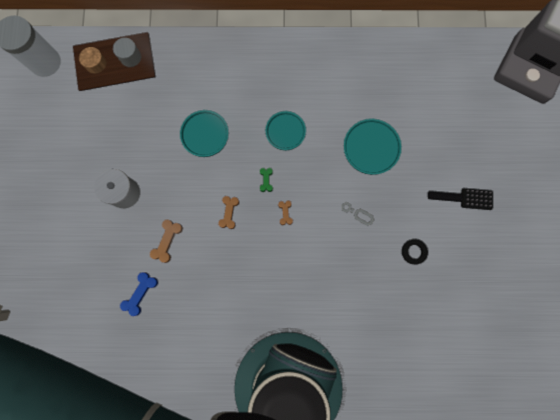

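Top view: the tan bones are large at (166,241), medium (229,213) and small (285,212). The look-alikes are blue (139,294), green (266,180) and the cork lid at (91,58), none of which are meant. The dishes are medium (204,134), small (286,131) and large (372,147). Next I'll measure the positions in both views.

```bash
cat > h.py <<'E'
from station import r, viewer
import cv2, numpy as np
def ray(n,uv,z):
    m=viewer.camera_model(n); f=210/np.tan(np.radians(m["fovy"]/2)); T=m["T"]
    uv=np.atleast_2d(uv).astype(float)
    d=np.c_[(uv[:,0]-m["cx"])/f,-(uv[:,1]-m["cy"])/f,-np.ones(len(uv))]@T[:3,:3].T
    o=T[:3,3]; return (o+d*((z-o[2])/d[:,2])[:,None])[:,:2]
def find(n,img,lo,hi,z,amin=80):
    m=cv2.inRange(cv2.cvtColor(img,cv2.COLOR_BGR2HSV),lo,hi)
    out=[]
    for c in cv2.findContours(m,cv2.RETR_EXTERNAL,cv2.CHAIN_APPROX_NONE)[0]:
        if cv2.contourArea(c)<amin: continue
        k=np.zeros_like(m); cv2.drawContours(k,[c],-1,255,-1)
        v,u=np.nonzero(k); P=ray(n,np.c_[u,v],z); hull=ray(n,c[:,0],z)
        (cx,cy),(w,h),a=cv2.minAreaRect(hull.astype(np.float32))
        e,V=np.linalg.eigh(np.cov(P.T)); ax=V[:,1]
        out.append((P.mean(0),(cx,cy),sorted((w,h)),np.degrees(np.arctan2(ax[1],ax[0]))%180,(u.mean(),v.mean())))
    return out
TAN=((5,90,90),(18,255,255)); TUR=((80,120,60),(95,255,255))
def show(n,img):
    for nm,(lo,hi),z in(("bone",TAN,16),("dish",TUR,13)):
        for c,b,s,a,p in find(n,img,lo,hi,z):
            print(n,nm,"cen",np.round(c),"box",np.round(b),"size",np.round(s),"ax",round(a),"px",np.round(p))
E
python3 - <<'E'
from h import *
ims={n:cv2.imread(f"pics/{n}0.png") for n in("top","scene")}
for n in ims: show(n,ims[n])
t=ims["top"][150:280,110:320]; cv2.imwrite("pics/crop0.png",cv2.resize(t,None,fx=3.8,fy=3.8,interpolation=cv2.INTER_CUBIC))
E
```

```text
top bone cen [366. 324.] box [367. 324.] size [ 51. 106.] ax 159 px [165. 241.]
top bone cen [443.  10.] box [443.  10.] size [32. 60.] ax 4 px [285. 213.]
top bone cen [443. 161.] box [444. 160.] size [41. 84.] ax 173 px [228. 212.]
top bone cen [886. 565.] box [886. 565.] size [59. 62.] ax 176 px [90. 57.]
top dish cen [ 628. -227.] box [ 629. -227.] size [153. 154.] ax 146 px [372. 146.]
top dish cen [673.  10.] box [673.  11.] size [105. 109.] ax 5 px [285. 130.]
top dish cen [662. 235.] box [662. 235.] size [125. 129.] ax 47 px [203. 134.]
scene bone cen [442.  11.] box [441.  10.] size [31. 60.] ax 4 px [278. 220.]
scene bone cen [868. 580.] box [866. 579.] size [55. 58.] ax 133 px [549. 199.]
scene bone cen [443. 163.] box [441. 162.] size [40. 82.] ax 171 px [321. 187.]
scene bone cen [365. 326.] box [363. 326.] size [ 49. 106.] ax 160 px [342. 139.]
scene bone cen [-254.  -54.] box [-256.  -49.] size [29. 78.] ax 84 px [111.  87.]
scene bone cen [-350.  -24.] box [-348.  -27.] size [ 40. 118.] ax 93 px [103.  66.]
scene bone cen [-415.  -20.] box [-412.  -16.] size [ 62. 142.] ax 89 px [94. 56.]
scene bone cen [496. 976.] box [504. 970.] size [ 86. 382.] ax 176 px [508.  61.]
scene bone cen [-259.  489.] box [-270.  478.] size [ 54. 310.] ax 93 px [245.  15.]
scene bone cen [-336.  464.] box [-333.  466.] size [ 74. 166.] ax 87 px [226.   7.]
scene bone cen [-415.  389.] box [-415.  397.] size [ 59. 101.] ax 94 px [195.   6.]
scene dish cen [ 629. -228.] box [ 627. -226.] size [152. 153.] ax 128 px [255. 340.]
scene dish cen [673.  10.] box [673.  11.] size [106. 106.] ax 135 px [345. 284.]
scene dish cen [664. 233.] box [663. 234.] size [127. 128.] ax 93 px [403. 226.]
```

View pics/crop0.png

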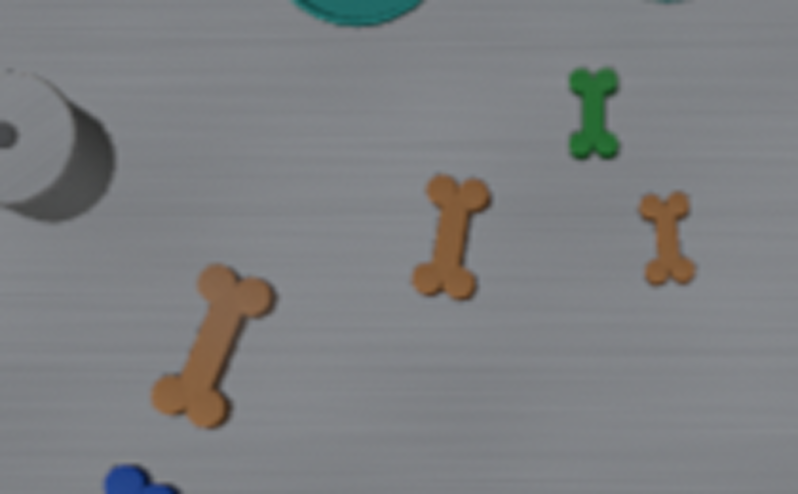

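Both views agree within about 2 mm, and the sizes fit. The crop confirms three tan bones, with the largest at lower left and the smallest at right. The tin sits near (491,428), which leaves about 18 mm to the gripper body at the large bone. Going above the large bone.

```bash
python3 -m pendant '[[[0.5,-1,0],[0,0,-0.6],1],[[0.5,-1,0],[0,0,0],1],[[0.5,-1,0],[0,0,0],1],[[0.5,-1,0],[0,0,0],1],[[0.5,-1,0],[0,0,0],1],[[0.5,-1,0],[0,0,0],1],[[0.5,-1,0],[0,0,0],1],[[0.5,-1,0],[0,0,0],1],[[0.5,-1,0],[0,0,0],1],[[0.5,-1,0],[0,0,0],1]]'; python3 -m pendant '[[[0.3,-0.5,-1],[0,0,0],1],[[0,0,-1],[0,0,0],1],[[0,0,-1],[0,0,0],1],[[0,0,0],[0,0,0],1],[[0,0,0],[0,0,0],1]]'
```

```text
time: 0.93
position: [359.9, 340.1, 218.5]
tcp_rot: [-0.696, 0.696, -0.126, 0.126]
force: [0.3, 1.0, 0.0]
finger_gap: 0.999
time: 1.35
position: [368.2, 326.2, 128.1]
tcp_rot: [-0.695, 0.696, -0.126, 0.125]
force: [0.2, -0.4, 0.2]
finger_gap: 1.0
```

```bash
cat >> h.py <<'E'
def look(tag,n="scene",box=None,k=1):
    i=viewer.get_image(n); show(n,i)
    if box: x0,y0,x1,y1=box; i=cv2.resize(i[y0:y1,x0:x1],None,fx=k,fy=k,interpolation=cv2.INTER_CUBIC)
    cv2.imwrite(f"pics/{tag}.png",i)
    s=r.observe(); print(s["time"],np.round(s["position"],1),round(s["finger_gap"],3))
E
python3 -c "
from h import *
look('a1','scene',(240,40,460,200),3.5)"
```

```text
scene bone cen [442.  11.] box [441.  10.] size [31. 59.] ax 5 px [278. 220.]
scene bone cen [868. 579.] box [867. 578.] size [55. 57.] ax 152 px [549. 199.]
scene bone cen [443. 163.] box [441. 162.] size [40. 82.] ax 171 px [321. 187.]
scene bone cen [365. 326.] box [363. 326.] size [ 49. 106.] ax 159 px [342. 139.]
scene bone cen [-255.  -53.] box [-257.  -49.] size [31. 82.] ax 85 px [111.  86.]
scene bone cen [496. 976.] box [508. 988.] size [ 89. 377.] ax 176 px [508.  61.]
scene bone cen [-393.   12.] box [-391.   31.] size [209. 237.] ax 131 px [106.  55.]
scene bone cen [-257.  450.] box [-265.  449.] size [ 44. 201.] ax 92 px [237.  19.]
scene bone cen [-332.  442.] box [-331.  441.] size [ 77. 143.] ax 96 px [222.  10.]
scene bone cen [-412.  406.] box [-413.  415.] size [ 62. 109.] ax 71 px [200.   4.]
scene dish cen [ 629. -228.] box [ 627. -226.] size [152. 153.] ax 138 px [255. 340.]
scene dish cen [673.  10.] box [673.  11.] size [106. 106.] ax 128 px [345. 284.]
scene dish cen [665. 232.] box [663. 234.] size [127. 129.] ax 65 px [403. 227.]
1.4 [368.7 326.9 129.8] 1.0
```

View pics/a1.png

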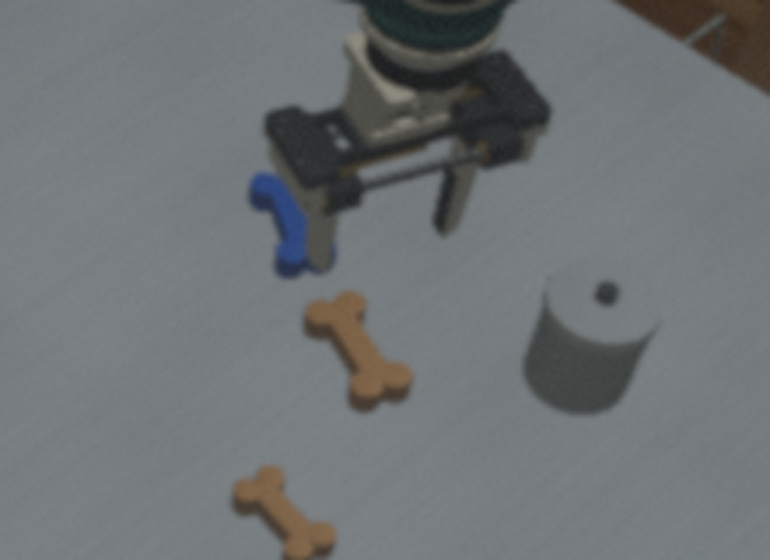

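The image shows the open gripper above the large bone's spot, jaws across the waist and clear of the tin. Descending.

```bash
python3 -m pendant '[[[-0.07,-0.04,-1],[0,0,0],1],[[0,0,-1],[0,0,0],1],[[0,0,-1],[0,0,0],1],[[0,0,-0.7],[0,0,0],1],[[0,0,-0.3],[0,0,0],1],[[0,0,-0.17],[0,0,0],1],[[0,0,0],[0,0,0],1],[[0,0,0],[0,0,0],1]]' 20; python3 -m pendant '[[[0,0,0],[0,0,0],0],[[0,0,0],[0,0,0],0],[[0,0,0],[0,0,0],0],[[0,0,0],[0,0,0],0],[[0,0,0],[0,0,0],0],[[0,0,0],[0,0,0],0],[[0,0,0],[0,0,0],0],[[0,0,0],[0,0,0],0],[[0,0,0],[0,0,0],0],[[0,0,0],[0,0,0],0]]' 20
```

```text
time: 2.07
position: [367.3, 326.2, 5.4]
tcp_rot: [0.696, -0.695, 0.125, -0.126]
force: [1.2, -0.2, -0.0]
finger_gap: 0.998
time: 2.9
position: [366.5, 325.4, 3.5]
tcp_rot: [-0.696, 0.696, -0.126, 0.126]
force: [0.3, 1.3, 0.5]
finger_gap: 0.337
```

```bash
python3 -m pendant '[[[0,0,0],[0,0,0],0],[[0,0,0],[0,0,0],0],[[0,0,0],[0,0,0],0],[[0,0,0],[0,0,0],0]]' 30;  python3 -m pendant '[[[0,0,0.3],[0,0,0],0],[[0,0,0.7],[0,0,0],0],[[0,0,1],[0,0,0],0],[[0,0,0],[0,0,0],0]]' 30
```

```text
time: 3.23
position: [366.5, 325.4, 3.5]
tcp_rot: [-0.696, 0.696, -0.126, 0.126]
force: [-0.3, -0.6, 0.6]
finger_gap: 0.255
time: 3.57
position: [368.2, 326.8, 69.3]
tcp_rot: [0.698, -0.694, 0.124, -0.127]
force: [-0.2, 0.8, 0.4]
finger_gap: 0.256
```

Gripped: the gap reads 23.8 mm for the 24 mm waist. Now to the large dish.

```bash
python3 -m pendant '[[[0.2,-0.4,0.5],[0,0,0],0],[[0.44,-0.9,0],[0,0,0],0],[[0.44,-0.92,0],[0,0,0],0],[[0.44,-0.92,0],[0,0,0],0],[[0.44,-0.92,0],[0,0,0],0],[[0.44,-0.92,0],[0,0,0],0],[[0.44,-0.92,0],[0,0,0],0],[[0.44,-0.92,0],[0,0,0],0],[[0.44,-0.92,0],[0,0,0],0],[[0.44,-0.92,0],[0,0,0],0]]'; python3 -m pendant '[[[0.44,-0.92,0],[0,0,0],0],[[0.44,-0.92,0],[0,0,0],0],[[0.44,-0.92,0],[0,0,0],0],[[0.44,-0.92,0],[0,0,0],0],[[0.44,-0.92,0],[0,0,0],0],[[0.44,-0.92,0],[0,0,0],0],[[0.44,-0.92,0],[0,0,0],0],[[0.44,-0.92,0],[0,0,0],0],[[0.44,-0.92,0],[0,0,0],0],[[0.44,-0.92,0],[0,0,0],0]]'; python3 -m pendant '[[[0.2,-0.5,0],[0,0,0],0],[[0,0,0],[0,0,0],0],[[0,0,0],[0,0,0],0]]'; python3 -c "
from h import *
look('a2','scene',(190,240,330,400),3.5)"
```

```text
time: 4.4
position: [491.8, 64.1, 79.1]
tcp_rot: [0.696, -0.696, 0.126, -0.126]
force: [0.1, 1.4, -0.0]
finger_gap: 0.26
time: 5.23
position: [623.8, -211.9, 78.8]
tcp_rot: [0.696, -0.696, 0.126, -0.126]
force: [0.4, 0.7, -1.0]
finger_gap: 0.258
time: 5.48
position: [629.2, -225.7, 78.3]
tcp_rot: [0.696, -0.696, 0.126, -0.126]
force: [-0.2, 0.5, -1.8]
finger_gap: 0.256
scene bone cen [ 644. -226.] box [ 640. -224.] size [53. 54.] ax 139 px [260. 343.]
scene bone cen [867. 578.] box [867. 577.] size [55. 59.] ax 123 px [548. 199.]
scene bone cen [443. 162.] box [441. 162.] size [40. 82.] ax 172 px [321. 187.]
scene bone cen [495. 976.] box [502. 970.] size [101. 392.] ax 176 px [508.  61.]
scene bone cen [-394.   -6.] box [-370.   21.] size [223. 257.] ax 145 px [101.  57.]
scene bone cen [-267.  566.] box [-248.  568.] size [83. 95.] ax 88 px [260.   5.]
scene dish cen [ 654. -241.] box [ 656. -238.] size [ 92. 153.] ax 66 px [258. 352.]
scene dish cen [673.  10.] box [673.  11.] size [105. 107.] ax 132 px [345. 284.]
scene dish cen [666. 229.] box [665. 230.] size [120. 123.] ax 30 px [403. 227.]
5.5333 [ 629.1 -225.    78.4] 0.256
```

View pics/a2.png

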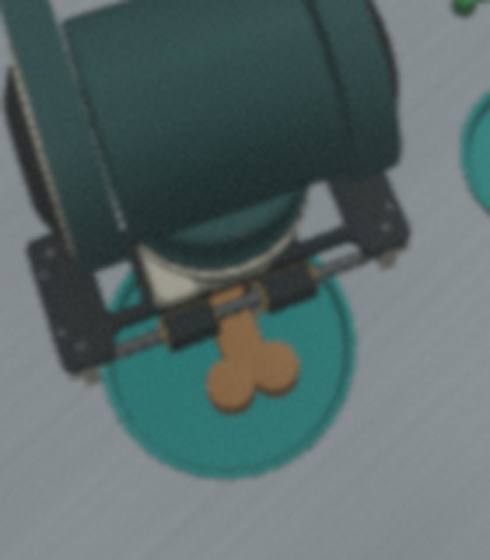

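The bone hangs level over the dish centre. Lowering it, gently at the end.

```bash
python3 -m pendant '[[[0,0,-0.5],[0,0,0],0],[[0,0,-0.7],[0,0,0],0],[[0,0,-0.5],[0,0,0],0],[[0,0,-0.3],[0,0,0],0],[[0,0,-0.1],[0,0,0],0],[[0,0,-0.1],[0,0,0],0],[[0,0,-0.06],[0,0,0],0],[[0,0,-0.04],[0,0,0],0],[[0,0,0],[0,0,0],0],[[0,0,0],[0,0,0],0]]'; python3 -m pendant '[[[0,0,-0.03],[0,0,0],0],[[0,0,0],[0,0,0],0],[[0,0,0],[0,0,0],0]]'
```

```text
time: 6.37
position: [629.6, -225.5, 10.1]
tcp_rot: [-0.696, 0.696, -0.126, 0.126]
force: [0.4, 0.4, -0.8]
finger_gap: 0.257
time: 6.62
position: [629.4, -225.4, 8.8]
tcp_rot: [-0.696, 0.696, -0.126, 0.126]
force: [-0.1, -0.4, -0.6]
finger_gap: 0.254
```

```bash
python3 -m pendant '[[[0,0,-0.02],[0,0,0],0],[[0,0,-0.01],[0,0,0],0],[[0,0,0],[0,0,0],0]]';python3 -m pendant '[[[0,0,-0.02],[0,0,0],0],[[0,0,0],[0,0,0],0],[[0,0,0],[0,0,0],0]]'
```

```text
time: 6.87
position: [629.4, -225.4, 8.5]
tcp_rot: [-0.696, 0.696, -0.126, 0.126]
force: [-3.1, 1.4, 6.6]
finger_gap: 0.259
time: 7.12
position: [629.5, -225.4, 8.5]
tcp_rot: [-0.696, 0.696, -0.126, 0.126]
force: [-6.4, 2.4, 13.0]
finger_gap: 0.26
```

Contact felt, with a small 13 N load. I'll ease off 0.5 mm, then open partway slowly.

```bash
python3 -m pendant '[[[0,0,0.02],[0,0,0],0],[[0,0,0],[0,0,0],0.3],[[0,0,0],[0,0,0],0.35],[[0,0,0],[0,0,0],0.45],[[0,0,0],[0,0,0],0.5],[[0,0,0],[0,0,0],0.5],[[0,0,0],[0,0,0],0.5],[[0,0,0],[0,0,0],0.5]]'; python3 -m pendant '[[[0,0,0.3],[0,0,0],0.5],[[0,0,0.7],[0,0,0],0.5],[[0,0,1],[0,0,0],0.6],[[0,0,1],[0,0,0],1],[[0,0,0],[0,0,0],1]]'
```

```text
time: 7.78
position: [629.3, -225.4, 7.7]
tcp_rot: [0.696, -0.696, 0.126, -0.126]
force: [0.5, -0.0, -0.6]
finger_gap: 0.497
time: 8.2
position: [631.5, -226.2, 105.3]
tcp_rot: [-0.695, 0.696, -0.123, 0.129]
force: [0.9, 0.4, 0.4]
finger_gap: 0.666
```

```bash
python3 -m pendant '[[[-0.4,0.9,0],[0,0,0.3],1],[[-0.48,1,0],[0,0,0.3],1],[[-0.48,1,0],[0,0,0.3],1],[[-0.48,1,0],[0,0,0.3],1],[[-0.48,1,0],[0,0,0.3],1],[[-0.48,1,0],[0,0,0.3],1],[[-0.48,1,0],[0,0,0.3],1],[[-0.48,1,0],[0,0,0.3],1],[[-0.48,1,0],[0,0,0.3],1],[[-0.48,1,0],[0,0,0.3],1]]'; python3 -m pendant '[[[-0.48,1,0],[0,0,0.1],1],[[-0.48,1,0],[0,0,0],1],[[-0.48,1,0],[0,0,0],1],[[-0.05,0.03,0],[0,0,0],1],[[0,0,0],[0,0,0],1],[[0,0,0],[0,0,0],1]]'; python3 -c "
from h import *
look('a3','scene',(190,70,330,400),1.8)"
```

```text
time: 9.03
position: [486.9, 72.8, 98.5]
tcp_rot: [0.705, -0.705, 0.052, -0.052]
force: [0.8, -0.6, 0.4]
finger_gap: 1.004
time: 9.53
position: [443.3, 162.4, 98.2]
tcp_rot: [0.705, -0.705, 0.049, -0.05]
force: [-0.2, -0.4, 0.3]
finger_gap: 1.001
scene bone cen [ 630. -225.] box [ 628. -225.] size [ 49. 108.] ax 159 px [256. 339.]
scene bone cen [442.  11.] box [441.  10.] size [31. 60.] ax 4 px [278. 220.]
scene bone cen [867. 579.] box [867. 578.] size [55. 59.] ax 138 px [548. 199.]
scene bone cen [443. 162.] box [441. 162.] size [40. 81.] ax 171 px [321. 187.]
scene bone cen [495. 976.] box [504. 969.] size [ 95. 388.] ax 176 px [508.  61.]
scene bone cen [-388.    1.] box [-369.   31.] size [241. 257.] ax 145 px [104.  57.]
scene dish cen [ 629. -228.] box [ 627. -226.] size [152. 153.] ax 145 px [255. 340.]
scene dish cen [673.  10.] box [673.  11.] size [106. 106.] ax 123 px [345. 284.]
scene dish cen [665. 232.] box [663. 234.] size [127. 128.] ax 66 px [403. 227.]
9.5833 [443.5 162.   98.1] 1.001
```

View pics/a3.png

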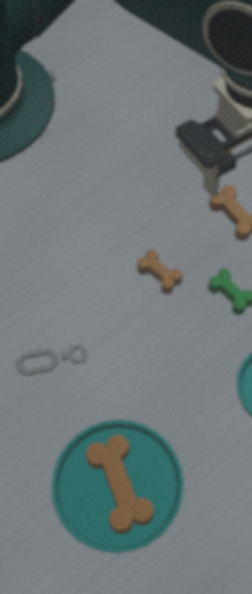

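The large bone lies flat and centred in its dish, and the gripper is over the medium one. Descending to grip.

```bash
python3 -m pendant '[[[0,0,-0.8],[0,0,0],1],[[0,0,-1],[0,0,0],1],[[0,0,-0.7],[0,0,0],1],[[0,0,-0.4],[0,0,0],1],[[0,0,-0.24],[0,0,0],1],[[0,0,0],[0,0,0],1],[[0,0,0],[0,0,0],0],[[0,0,0],[0,0,0],0],[[0,0,0],[0,0,0],0],[[0,0,0],[0,0,0],0]]' 20; python3 -m pendant '[[[0,0,0],[0,0,0],0],[[0,0,0],[0,0,0],0],[[0,0,0],[0,0,0],0],[[0,0,0],[0,0,0],0],[[0,0,0],[0,0,0],0],[[0,0,0],[0,0,0],0],[[0,0,0],[0,0,0],0],[[0,0,0],[0,0,0],0],[[0,0,0],[0,0,0],0],[[0,0,0],[0,0,0],0]]';  python3 -m pendant '[[[0,0,0],[0,0,0],0],[[0,0,0],[0,0,0],0],[[0,0,0.3],[0,0,0],0],[[0,0,0.7],[0,0,0],0],[[0,0,1],[0,0,0],0],[[0,0,0.5],[0,0,0],0],[[0,0,0],[0,0,0],0]]' 30
```

```text
time: 10.42
position: [443.5, 162.6, 4.5]
tcp_rot: [0.706, -0.705, 0.049, -0.05]
force: [0.3, 0.7, 0.7]
finger_gap: 0.761
time: 11.25
position: [443.0, 162.5, 3.5]
tcp_rot: [-0.705, 0.705, -0.05, 0.05]
force: [-0.5, -0.2, -0.5]
finger_gap: 0.211
time: 11.83
position: [444.6, 163.0, 82.8]
tcp_rot: [0.706, -0.705, 0.048, -0.052]
force: [1.0, 0.2, 0.3]
finger_gap: 0.212
```

```bash
python3 -m pendant '[[[0.5,0.2,0],[0,0,0],0],[[0.9,0.3,0],[0,0,0],0],[[0.9,0.3,0],[0,0,0],0],[[0.9,0.3,0],[0,0,0],0],[[0.9,0.3,0],[0,0,0],0],[[0.9,0.3,0],[0,0,0],0],[[0.9,0.3,0],[0,0,0],0],[[0.9,0.3,0],[0,0,0],0],[[0.5,0.1,0],[0,0,0],0],[[0.02,0,0],[0,0,0],0]]'; python3 -m pendant '[[[0,0,0],[0,0,0],0],[[0,0,0],[0,0,0],0],[[0,0,-0.5],[0,0,0],0],[[0,0,-0.7],[0,0,0],0],[[0,0,-0.5],[0,0,0],0],[[0,0,-0.3],[0,0,0],0],[[0,0,-0.1],[0,0,0],0],[[0,0,-0.1],[0,0,0],0],[[0,0,0],[0,0,0],0],[[0,0,0],[0,0,0],0]]'
```

```text
time: 12.67
position: [664.3, 234.9, 76.9]
tcp_rot: [-0.705, 0.706, -0.05, 0.05]
force: [-0.1, 0.3, -0.5]
finger_gap: 0.211
time: 13.5
position: [663.0, 234.6, 13.3]
tcp_rot: [0.705, -0.705, 0.05, -0.05]
force: [-0.6, -0.4, 0.3]
finger_gap: 0.214
```

```bash
python3 -c "
from h import *
look('a4','scene',(330,130,490,280),3.5)"
```

```text
scene bone cen [ 630. -225.] box [ 628. -225.] size [ 49. 107.] ax 160 px [256. 339.]
scene bone cen [686. 239.] box [683. 239.] size [34. 41.] ax 85 px [412. 230.]
scene bone cen [442.  11.] box [441.  11.] size [31. 58.] ax 4 px [278. 220.]
scene bone cen [868. 578.] box [867. 578.] size [55. 59.] ax 136 px [548. 199.]
scene bone cen [496. 976.] box [503. 970.] size [ 99. 389.] ax 176 px [508.  61.]
scene bone cen [-389.    0.] box [-369.   32.] size [244. 258.] ax 144 px [103.  57.]
scene dish cen [ 629. -228.] box [ 627. -226.] size [152. 153.] ax 150 px [255. 340.]
scene dish cen [673.  10.] box [673.  11.] size [105. 106.] ax 136 px [345. 284.]
scene dish cen [684. 216.] box [680. 223.] size [ 88. 130.] ax 57 px [405. 235.]
13.55 [663.  234.7  13.4] 0.211
```

View pics/a4.png

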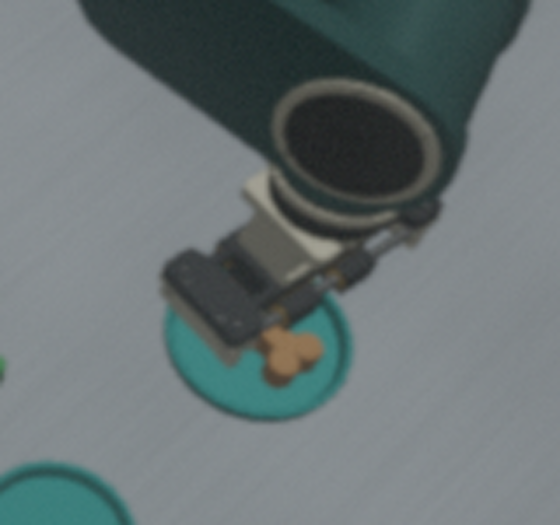

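The bone is low over the medium dish and clear of the rim. Last few millimetres now.

```bash
python3 -m pendant '[[[0,0,-0.07],[0,0,0],0],[[0,0,-0.06],[0,0,0],0],[[0,0,0],[0,0,0],0],[[0,0,-0.02],[0,0,0],0],[[0,0,0],[0,0,0],0],[[0,0,0],[0,0,0],0]]'; python3 -m pendant '[[[0,0,-0.02],[0,0,0],0],[[0,0,0],[0,0,0],0],[[0,0,0],[0,0,0],0]]'
```

```text
time: 14.05
position: [662.7, 234.5, 8.6]
tcp_rot: [0.705, -0.705, 0.05, -0.05]
force: [-2.4, 0.0, 5.2]
finger_gap: 0.21
time: 14.3
position: [662.8, 234.6, 8.5]
tcp_rot: [0.705, -0.705, 0.05, -0.05]
force: [-5.5, -1.8, 10.8]
finger_gap: 0.211
```

```bash
python3 -m pendant '[[[0,0,0.02],[0,0,0],0],[[0,0,0],[0,0,0],0.27],[[0,0,0],[0,0,0],0.35],[[0,0,0],[0,0,0],0.45],[[0,0,0],[0,0,0],0.5],[[0,0,0],[0,0,0],0.5],[[0,0,0],[0,0,0],0.5],[[0,0,0],[0,0,0],0.5]]'; python3 -m pendant '[[[0,0,0.3],[0,0,0],0.5],[[0,0,0.7],[0,0,0],0.5],[[0,0,1],[0,0,0],0.6],[[0,0,1],[0,0,0],1],[[0,0,0],[0,0,0],1],[[0,0,0],[0,0,0],1]]'
```

```text
time: 14.97
position: [662.6, 234.5, 8.0]
tcp_rot: [-0.705, 0.705, -0.05, 0.05]
force: [-0.2, -0.7, -0.5]
finger_gap: 0.496
time: 15.47
position: [663.6, 234.8, 101.0]
tcp_rot: [0.706, -0.705, 0.049, -0.051]
force: [-0.8, 1.1, -0.9]
finger_gap: 0.738
```

```bash
python3 -m pendant '[[[-0.6,-0.6,0],[0,0,0.3],1],[[-0.8,-0.82,0],[0,0,0.4],1],[[-0.8,-0.82,0],[0,0,0.4],1],[[-0.8,-0.82,0],[0,0,0.4],1],[[-0.8,-0.82,0],[0,0,0.4],1],[[-0.8,-0.82,0],[0,0,0.4],1],[[-0.8,-0.82,0],[0,0,0.4],1],[[-0.8,-0.82,0],[0,0,0.4],1],[[-0.8,-0.82,0],[0,0,0],1],[[-0.34,-0.31,0],[0,0,0],1]]'; python3 -m pendant '[[[0,0,0],[0,0,0],1],[[0,0,0],[0,0,0],1],[[0,0,0],[0,0,0],1]]'; python3 -c "
from h import *
look('a5','scene',(230,130,450,310),3.5)"
```

```text
time: 16.3
position: [439.8, 8.6, 97.0]
tcp_rot: [-0.706, 0.707, 0.026, -0.027]
force: [-0.3, -0.2, -0.3]
finger_gap: 1.001
time: 16.55
position: [442.7, 10.7, 97.8]
tcp_rot: [0.707, -0.707, -0.026, 0.027]
force: [0.1, 0.4, 0.3]
finger_gap: 0.996
scene bone cen [ 630. -225.] box [ 628. -225.] size [ 49. 108.] ax 160 px [256. 339.]
scene bone cen [442.  11.] box [441.  10.] size [31. 60.] ax 3 px [278. 220.]
scene bone cen [662. 240.] box [661. 240.] size [40. 80.] ax 171 px [405. 223.]
scene bone cen [868. 579.] box [867. 578.] size [55. 59.] ax 145 px [548. 199.]
scene bone cen [495. 976.] box [503. 969.] size [ 96. 389.] ax 176 px [508.  61.]
scene bone cen [-393.    2.] box [-370.   31.] size [242. 257.] ax 140 px [103.  56.]
scene bone cen [-285.  534.] box [-262.  530.] size [111. 178.] ax 66 px [250.   6.]
scene dish cen [ 629. -228.] box [ 627. -226.] size [152. 153.] ax 141 px [255. 340.]
scene dish cen [673.  10.] box [673.  11.] size [105. 107.] ax 104 px [345. 284.]
scene dish cen [668. 223.] box [665. 230.] size [121. 121.] ax 61 px [402. 230.]
16.6 [442.7  10.9  97.7] 1.0
```

View pics/a5.png

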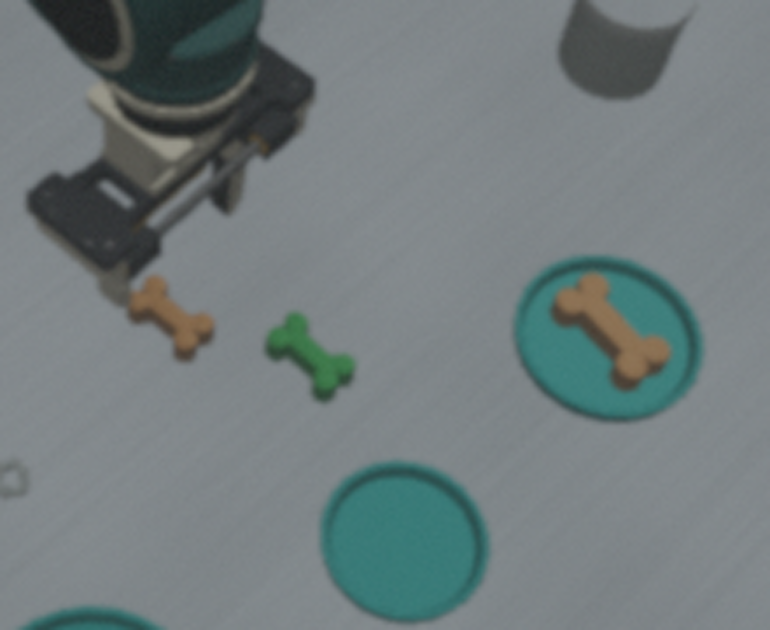

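The medium bone is in its dish, maybe 5 mm off in y; I'll check that in the top view. The gripper is over the small tan bone, well clear of the green one. Gripping.

```bash
python3 -m pendant '[[[0,0,-0.8],[0,0,0],1],[[0,0,-1],[0,0,0],1],[[0,0,-0.7],[0,0,0],1],[[0,0,-0.4],[0,0,0],1],[[0,0,-0.24],[0,0,0],1],[[0,0,0],[0,0,0],1],[[0,0,0],[0,0,0],0],[[0,0,0],[0,0,0],0],[[0,0,0],[0,0,0],0],[[0,0,0],[0,0,0],0]]' 20; python3 -m pendant '[[[0,0,0],[0,0,0],0],[[0,0,0],[0,0,0],0],[[0,0,0],[0,0,0],0],[[0,0,0],[0,0,0],0],[[0,0,0],[0,0,0],0],[[0,0,0],[0,0,0],0],[[0,0,0],[0,0,0],0],[[0,0,0],[0,0,0],0],[[0,0,0],[0,0,0],0],[[0,0,0],[0,0,0],0]]';  python3 -m pendant '[[[0,0,0],[0,0,0],0],[[0,0,0],[0,0,0],0],[[0,0,0],[0,0,0],0],[[0,0,0.3],[0,0,0],0],[[0,0,0.7],[0,0,0],0],[[0,0,1],[0,0,0],0],[[0,0,0.5],[0,0,0],0],[[0,0,0],[0,0,0],0]]' 30; python3 -c "
from h import *
show('top',viewer.get_image('top'))"
```

```text
time: 17.43
position: [443.0, 10.4, 4.8]
tcp_rot: [-0.707, 0.707, 0.027, -0.026]
force: [-0.8, 0.1, 0.2]
finger_gap: 0.762
time: 18.27
position: [442.4, 10.4, 3.8]
tcp_rot: [0.707, -0.707, -0.027, 0.027]
force: [-0.4, 1.2, -0.2]
finger_gap: 0.171
time: 18.93
position: [444.1, 10.4, 83.1]
tcp_rot: [-0.706, 0.707, 0.028, -0.025]
force: [-0.2, -0.3, 0.3]
finger_gap: 0.172
top bone cen [ 631. -227.] box [ 632. -227.] size [ 52. 110.] ax 159 px [372. 145.]
top bone cen [665. 236.] box [666. 236.] size [41. 84.] ax 172 px [203. 132.]
top bone cen [883. 564.] box [883. 565.] size [64. 70.] ax 7 px [90. 58.]
top dish cen [ 628. -227.] box [ 629. -227.] size [153. 153.] ax 145 px [372. 146.]
top dish cen [672.  10.] box [672.  11.] size [105. 106.] ax 5 px [285. 130.]
top dish cen [662. 235.] box [661. 236.] size [123. 131.] ax 47 px [203. 134.]
```

The top view puts the medium bone within 3 mm of its dish centre. The small bone is held, with the gap at 16 mm. Carrying it to the small dish.

```bash
python3 -m pendant '[[[0.5,0,0],[0,0,0],0],[[0.95,0,0],[0,0,0],0],[[0.95,0,0],[0,0,0],0],[[0.95,0,0],[0,0,0],0],[[0.95,0,0],[0,0,0],0],[[0.95,0,0],[0,0,0],0],[[0.95,0,0],[0,0,0],0],[[0.95,0,0],[0,0,0],0],[[0.5,0,0],[0,0,0],0],[[0.03,0,0],[0,0,0],0]]'; python3 -m pendant '[[[0,0,0],[0,0,0],0],[[0,0,0],[0,0,0],0],[[0,0,-0.5],[0,0,0],0],[[0,0,-0.7],[0,0,0],0],[[0,0,-0.5],[0,0,0],0],[[0,0,-0.3],[0,0,0],0],[[0,0,-0.1],[0,0,0],0],[[0,0,-0.1],[0,0,0],0],[[0,0,0],[0,0,0],0],[[0,0,0],[0,0,0],0]]'
```

```text
time: 19.82
position: [674.3, 10.4, 76.8]
tcp_rot: [0.707, -0.707, -0.026, 0.027]
force: [0.8, 0.1, -0.4]
finger_gap: 0.17
time: 20.65
position: [673.2, 10.4, 13.6]
tcp_rot: [-0.707, 0.707, 0.027, -0.026]
force: [0.0, 0.2, 0.4]
finger_gap: 0.165
```

```bash
python3 -c "
from h import *
look('a6','scene',(270,190,430,340),3.5)" | tail -1
```

```text
20.7 [673.3  10.4  13.7] 0.175
```

View pics/a6.png

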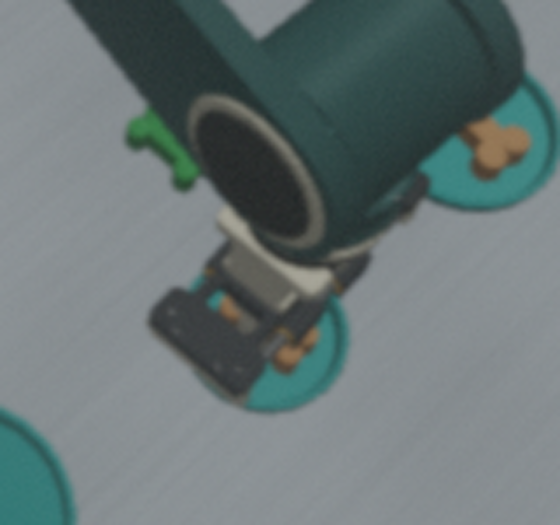

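The small bone is inside its dish outline. Setting it down.

```bash
python3 -m pendant '[[[0,0,-0.07],[0,0,0],0],[[0,0,-0.06],[0,0,0],0],[[0,0,0],[0,0,0],0],[[0,0,-0.02],[0,0,0],0],[[0,0,0],[0,0,0],0],[[0,0,0],[0,0,0],0]]'; python3 -m pendant '[[[0,0,-0.02],[0,0,0],0],[[0,0,0],[0,0,0],0],[[0,0,0],[0,0,0],0]]'
```

```text
time: 21.2
position: [673.0, 10.4, 8.8]
tcp_rot: [-0.707, 0.707, 0.027, -0.026]
force: [-2.9, -0.2, 5.4]
finger_gap: 0.171
time: 21.45
position: [673.0, 10.4, 8.8]
tcp_rot: [-0.707, 0.707, 0.027, -0.026]
force: [-5.7, 0.3, 11.0]
finger_gap: 0.167
```

Contact. Releasing, lifting and withdrawing.

```bash
python3 -m pendant '[[[0,0,0.02],[0,0,0],0],[[0,0,0],[0,0,0],0.24],[[0,0,0],[0,0,0],0.3],[[0,0,0],[0,0,0],0.38],[[0,0,0],[0,0,0],0.42],[[0,0,0],[0,0,0],0.42],[[0,0,0],[0,0,0],0.42],[[0,0,0],[0,0,0],0.42]]'; python3 -m pendant '[[[0,0,0.3],[0,0,0],0.42],[[0,0,0.7],[0,0,0],0.42],[[0,0,1],[0,0,0],0.42],[[0,0,1],[0,0,0],0.42],[[0,0,1],[0,0,0],0.42],[[-1,0,0],[0,0,0],0.42],[[-1,0,0],[0,0,0],0.42],[[-1,0,0],[0,0,0],0.42],[[-1,0,0],[0,0,0],0.42],[[-1,0,0],[0,0,0],0.42]]'; python3 -m pendant '[[[-1,0,0],[0,0,0],0.42],[[-1,0,0],[0,0,0],0.42],[[-1,0,0],[0,0,0],0.42],[[0,0,0],[0,0,0],0.42],[[0,0,0],[0,0,0],0.42],[[0,0,0],[0,0,0],0.42]]'; python3 -c "
from h import *
look('a7','scene'); look('a8','top')" | grep -v -e 'cen .-'
```

```text
time: 22.12
position: [672.9, 10.4, 8.3]
tcp_rot: [-0.707, 0.707, 0.027, -0.027]
force: [-1.4, 0.2, 0.8]
finger_gap: 0.419
time: 22.95
position: [521.4, 10.4, 128.9]
tcp_rot: [-0.707, 0.707, 0.027, -0.026]
force: [-0.5, 0.6, -0.0]
finger_gap: 0.419
time: 23.45
position: [433.4, 10.4, 129.2]
tcp_rot: [-0.707, 0.707, 0.027, -0.026]
force: [0.6, -0.1, 0.4]
finger_gap: 0.421
scene bone cen [ 630. -225.] box [ 628. -225.] size [ 49. 107.] ax 160 px [256. 339.]
scene bone cen [672.  14.] box [671.  14.] size [32. 59.] ax 3 px [346. 282.]
scene bone cen [662. 239.] box [661. 240.] size [40. 80.] ax 171 px [405. 224.]
scene bone cen [868. 579.] box [867. 578.] size [55. 59.] ax 141 px [548. 199.]
scene bone cen [495. 976.] box [503. 969.] size [ 99. 390.] ax 176 px [508.  61.]
scene dish cen [ 629. -229.] box [ 627. -226.] size [152. 153.] ax 137 px [255. 340.]
scene dish cen [674.   9.] box [673.  11.] size [105. 107.] ax 71 px [345. 285.]
scene dish cen [668. 222.] box [665. 230.] size [121. 121.] ax 59 px [402. 230.]
23.5 [433.5  10.4 128.8] 0.419
top bone cen [ 631. -227.] box [ 632. -227.] size [ 52. 110.] ax 159 px [372. 145.]
top bone cen [676.  11.] box [676.  11.] size [31. 63.] ax 4 px [285. 129.]
top bone cen [666. 236.] box [666. 236.] size [41. 84.] ax 172 px [203. 132.]
top bone cen [883. 564.] box [883. 565.] size [64. 67.] ax 5 px [90. 58.]
top dish cen [ 628. -227.] box [ 629. -227.] size [153. 153.] ax 144 px [372. 146.]
top dish cen [672.  10.] box [672.  11.] size [105. 106.] ax 5 px [285. 130.]
top dish cen [662. 235.] box [662. 235.] size [125. 129.] ax 47 px [203. 134.]
23.55 [433.5  10.4 128.5] 0.418
```

View pics/a7.png

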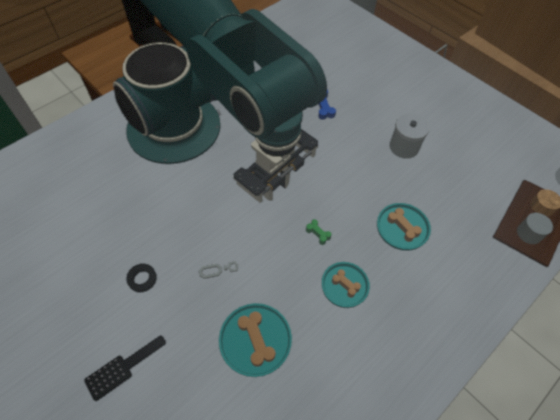

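View pics/a8.png

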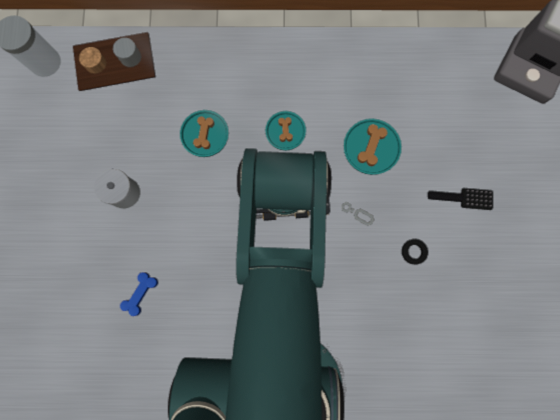

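All three bones lie flat and centred in their matching dishes in both views: large (256,339), medium (405,224) and small (346,282) in the scene picture. Everything else is where it was, and the gripper is clear.

```bash
python3 -c "
from station import r
print(r.hand_in())"
```

```text
the job is handed in; nothing more can be done
None
```

All three bones are in their matching dishes and the job is handed in, at about 23.5 s on the robot's clock. Each bone was lowered until the wrist felt light contact (about 10–13 N vertically), eased off slightly, then released.

**Bones:** The last pictures show each one lying flat, off its dish's measured centre by:

| Bone | Top view | Scene view |
|---|---|---|
| Large | about 3 mm | about 2 mm |
| Medium | about 4 mm | about 5 mm |
| Small | about 4 mm | about 4 mm |

The two views disagree by about 2–5 mm on the bone positions, which is partly because the bones sit higher in the dishes than the plane I measured on. Even at the largest offset, every bone clears its dish's wall.

**Dishes:** They read where they started within about 1 mm. The one exception is the medium dish in the scene view, which reads a few mm off because the bone partly hides it; the top view shows it unmoved.

**Other gear:** The green and blue look-alikes, the ring, clip, brush and tin appear unmoved in the pictures; I did not measure them. The gripper was clear of everything at hand-in.

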